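Uncap the sieve shaker's hold-to-run plunger and hold it half-way

TASK

Run the sieve shaker from its hold-to-run pod, the one under the round cap: lift the round dust cap off and stand it on the bare worktop, open end down as it stood on the pod. Then press the plunger that was under it half-way down, 10 mm of its 20 mm travel (pressed nearly all the way it trips out), and keep it there: the program finishes while still holding the plunger pressed. Leave the pod with the square cap alone.

Things in the scene. Friction and masses are not known exactly. Their poses are not given: they have to be found in the camera images.
- run_pod: the sieve shaker's hold-to-run pod, fixed to the worktop: a grey box 80 x 80 mm, 40 mm high, with a short black gland on its +x side; a dark round collar 43 mm across stands on its middle, z = 40 to 52 mm, and the plunger comes out of it. Origin: centre of the underside, on the worktop; z up; turned about z.
- run_cap: loose round dust cap over the plunger, aluminium, about 80 g: upside-down cup 56 mm across, 52 mm high, wall 4 mm; on top a knob 22 mm across (18 at its foot), 52 to 76 mm above the rim. Origin: centre of the open rim, z up to the knob. Stands loosely on the pod, rim 40 mm above the worktop, 2.5 mm play round the collar; it is clear of the plunger once its rim is over 86 mm above the worktop
- run_top (a point): centre of the flat top of the plunger's head, where to push: a black disc 34 mm in diameter and 10 mm thick on a 16 mm steel stem, right under the round cap. 84 mm above the worktop when not pressed, 74 mm at half travel, 64 mm at the bottom stop
- run_plunger (a joint): how far the round pod's plunger is pressed straight down, in m: 0 released, 0.010 half-way (runs), 0.020 at its bottom stop (0.0165 and more trips it out). A spring brings it back up: 2 N to start it, 6 N half-way, 10 N at the bottom
- tap_pod: the other pod, for another machine, to be left alone: the same grey box with a square collar. Origin as for run_pod. The two pods may have changed places. The worktop half-way between them is bare for 60 mm round
- tap_cap: the square dust cap on tap_pod, 54 x 54 mm, 52 mm high, with the same knob; origin at the centre of its open rim. To be left where it is
- tap_plunger (a joint): travel of the plunger under the square cap, in m (0 released, 0.020 bottom); to be left alone

How it is judged (in metres and radians):
On the way, in this order (a step that is already met when the one before it is completed fails the run):
1. the round cap is lifted clear above the plunger (height (world z) of run_cap above 0.086 m), for 0.1 s.
2. the round cap stands upright on the worktop, released (height (world z) of run_cap below 0.006 m and angle between run_cap's own z axis and vertical below 0.12 rad and linear speed of run_cap below 0.02 m/s and contact force between the fingers and run_cap below 0.1 N), for 0.2 s.
At the end, for the whole second after the job is handed in: the gripper's fingers hold the round pod's plunger steadily at 10 mm of travel, give or take 3.5 mm (push over 2 N); the round cap stands upright on the worktop, rim down (within 6 mm and 0.12 rad), untouched by the fingers; the square cap is still on its pod and its plunger unpressed (all of step 2 and value of joint run_plunger between 0.0065 and 0.0135 m and velocity of joint run_plunger between -0.01 and 0.01 m/s and contact force between the fingers and run_pod above 2 N and horizontal distance between tap_cap and tap_pod below 0.006 m and value of joint tap_plunger below 0.003 m); the arm keeps its last pose, push and grip.
It fails at once if the plunger is pressed so far that it trips out (over 16.5 mm) (value of joint run_plunger above 0.0165 m).
It fails at once if the square cap is moved (over 12 mm) or its plunger pressed (distance of tap_cap from where it was at the start of the episode above 0.012 m or value of joint tap_plunger above 0.004 m).
It also fails if it takes over 50 s, if anything falls off the work surface, if the arm or the gripper's body presses on something with over 40 N, if the wrist force passes 120 N, or if a joint passes its speed limit or range.

ROBOT

A 6-joint arm with a two-finger parallel gripper is mounted at the origin on a cart in front of the work surface, level with it; the furniture and walls round the work are solid. World frame = base frame: x ahead of the robot, y to its left, z up, the work surface at z = 0. Lengths are in mm, angles in rad, forces in N, time in s.
With the tool pointing down it reaches from about 425 to 925 mm from the base axis. Payload 12.5 kg.
Tool frame: the origin (TCP) lies midway between the tips of the shut fingers; the grasp point (between the pads) lies 19 mm behind it; z points along the fingers, y is the line along which they close (so a half turn about z gives the same grasp; the last joint's range is limited). The gripper opens to 85 mm and grips with 20 to 120 N. Pads are 22 mm wide; open, the fingers measure 114 mm over their backs; the gripper's body (76 mm by 85 mm) begins 54 mm behind the grasp point. The pads swing forward as they close: fully open they stand 13 mm farther back than shut.
Start: joints at [1.004, 0.491, 1.559, -0, 1.092, -0.106], TCP at [277.902, 559.835, 231.327] pointing down, gripper open.
Joint ranges: [-3.1, 3.1], [-0.84, 2.19], [0.05, 2.79], [-1.13, 4.28], [0.06, 2.93], [-2.69, 2.69]. Speed limits (rad/s): [2.22, 2.22, 2.79, 3.14, 3.14, 3.14].

INTERFACE

Orientations are given as a unit quaternion [x, y, z, w].
In Python, from cell import * gives the robot as it stands.
- The arm moves only by the tool servo_tool, never from a script. Its argument "motion" is a list of rows, each a list of 3 entries, a list of its own where there are three numbers: the shift along the tool's x, y, z in m, then the turn, a rotation vector about the tool's x, y, z in rad, then the finger opening in m, from 0 to 0.0854. A call has 1 to 10 rows; each row shifts and turns the commanded pose from where the row before left it, along the tool's axes as they then stand; what a row does not reach is not made up. A row lasts 1/10 s, in which the tool goes at most 50 mm and 8.59 degrees, less where a joint would pass 70% of its speed; a pose out of reach is approached as far as the arm can. A call is refused whole if a number of a shift passes 0.05 or a number of a turn 0.15, either way. A call with a gripper value outside its range is refused whole. The fingers move at their own pace and stop on an object; "grip_force" is the grip in N (left out, the last holds). Time passes only in rows, so rows that do not move let the fingers close. It gives the time, the measured TCP pose, the force, the opening and the grip force at its end, in the units of the state.
- read_state(): the state, without advancing time (a new reading comes with each control period).
- read_camera(name): name is "scene" or "side" or "wrist"; returns a dict with "img" (400x640x3 uint8, blue, green, red), "z_map" (400x640 float32, mm along the optical axis (not along the pixel's ray), 0 where there is no reading), "vfov" (degrees; the focal length in pixels is half the picture's height over the tangent of half this angle, whatever the lens; pixels are square), "cx", "cy" (the principal point, pixels), "extrinsics" (4x4, takes a point from camera to world coordinates). Camera axes: x right, y up, looking along -z (the intrinsics and any distortion apply to the point x, -y, -z); pixel columns grow to the right and rows downward; lengths in mm; the calibration is good to about 2 mm. The wrist camera is an equidistant fisheye: a pixel r from the principal point sees the ray r / f radians off the axis. A picture is of the moment at which its call begins.
- sign_off(): hands the job in; it is judged then, once.
The state is a dict: "t": time; "joint_pos": joint angles; "qd": joint speeds; "joint_torque": joint torques, N m; "tool_pos": TCP position; "eef_rot": TCP orientation; "force": force on the tool from outside, world axes, zero at the start; "moment": the same for the moment, N m; "opening": opening from 0.0 (shut) to 1.0 (fully open); "grip_force": force on a finger pad.
Only numpy, scipy, OpenCV 4.12 (cv2) and the standard library are available. Lean on these libraries where they do the work, as an engineer would, in place of code of your own. Each camera call takes 0.05 s, during which the arm holds its last target. There are 200 camera calls.

## Working session

There is one attempt and no reset: what is moved stays moved. The work goes in short steps, Python scripts to look and compute and a tool call to move; the robot and the scene stay as the last step left them, time stands still between calls to the robot, and variables do not carry over. Pictures are saved under pics/ and viewed, at most 10 in all, crops included, and the job is handed in when it is done.

Besides the shell and the picture viewer there is one more tool, called as name(argument=value, ...), one argument or row to a line, values as JSON. servo_tool: Moves the arm, as the interface text tells. Its arguments: {"type":"object","properties":{"motion":{"type":"array","items":{"type":"array"}},"grip_force":{"type":"number"}},"required":["motion"]}

```bash
ls; mkdir -p pics
cat > h.py <<'E'
import numpy as np, cv2
from cell import *
def pt(c,u,v,z=None):
    f=200/np.tan(np.radians(c['vfov'])/2); z=c['z_map'][v,u] if z is None else z
    return (c['extrinsics']@np.array([(u-c['cx'])/f*z,-(v-c['cy'])/f*z,-z,1]))[:3]
def cloud(c):
    f=200/np.tan(np.radians(c['vfov'])/2); z=c['z_map'].astype(float)
    v,u=np.mgrid[:400,:640]
    P=np.stack([(u-c['cx'])/f*z,-(v-c['cy'])/f*z,-z,np.ones_like(z)],-1)@c['extrinsics'].T
    P=P[...,:3]; P[z==0]=np.nan
    return P
E
python3 - <<'E'
from h import *
for n in ('scene','side'):
    c=read_camera(n); cv2.imwrite(f'pics/{n}0.png',c['img']); np.save(n,c,allow_pickle=True)
    print(n,c['vfov'],c['cx'],c['cy'],c['extrinsics'].round(3).tolist())
print(read_state())
E
```

```text
pics
scene 57.23045787614146 313.2093645638203 202.89110737997692 [[0.88, 0.222, -0.419, 168.313], [-0.474, 0.437, -0.765, -689.468], [0.013, 0.872, 0.49, 508.694], [0.0, 0.0, 0.0, 1.0]]
side 47.3154731144859 314.8103498782891 198.08204394841425 [[-0.967, 0.17, -0.188, 357.334], [-0.253, -0.642, 0.724, 569.303], [0.003, 0.748, 0.664, 642.152], [0.0, 0.0, 0.0, 1.0]]
{'t': 0.1, 'joint_pos': array([ 1.00438409e+00,  4.91476877e-01,  1.55934526e+00, -2.08882077e-05,
        1.09166787e+00, -1.05621925e-01]), 'qd': array([-0.00194672, -0.0006413 , -0.00301237,  0.00023891,  0.00094681,
       -0.0003206 ]), 'joint_torque': array([ 2.80497181e-03, -6.19448233e+01, -2.62025768e+01, -7.70118322e-05,
        2.86640046e-03,  6.92481592e-07]), 'tool_pos': array([277.81419194, 559.67046514, 230.81498132]), 'eef_rot': array([ 2.28357540e-01,  9.73577235e-01, -4.26639831e-04, -1.39194226e-04]), 'force': array([0.30188656, 0.20076117, 0.36213847]), 'moment': array([ 0.00872236, -0.02481229, -0.02563293]), 'grip_force': 0.0, 'opening': 0.99579159834157}
```

View pics/scene0.png

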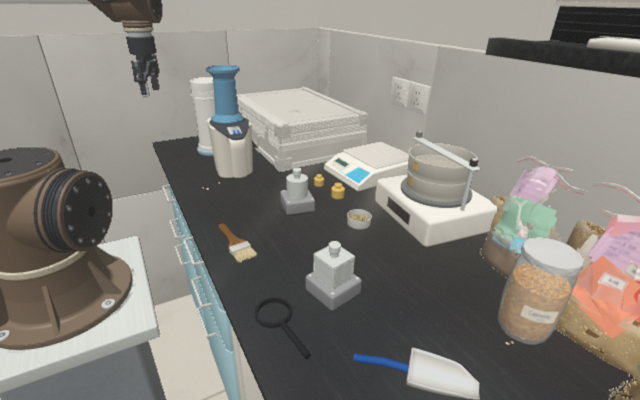

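View pics/side0.png

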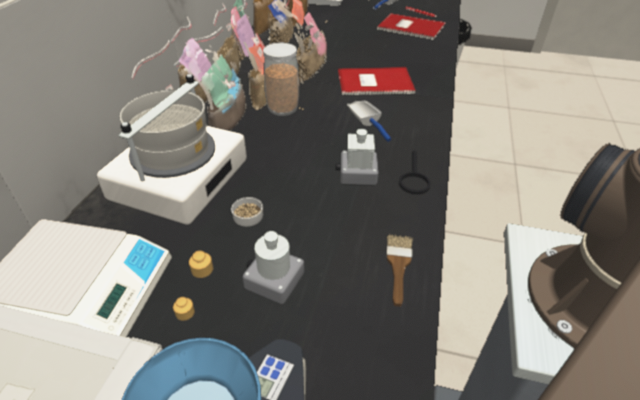

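The scene view has the round cap at about (297,185), on the far pod, and the square cap at (334,265). In the side view the round cap is at (272,250) and the square cap at (360,150).

Run:
```python
from h import *
def circ(p):
    A=np.c_[2*p,np.ones(len(p))]; s=np.linalg.lstsq(A,(p**2).sum(1),rcond=None)[0]
    return s[:2],np.sqrt(s[2]+s[:2]@s[:2])
for n,boxes in (('scene',{'run':(275,325,160,218),'tap':(300,368,236,308)}),('side',{'run':(240,308,228,302),'tap':(335,385,125,187)})):
    c=np.load(n+'.npy',allow_pickle=True).item(); P=cloud(c)
    for k,(a,b,d,e) in boxes.items():
        Q=P[d:e,a:b].reshape(-1,3); Q=Q[~np.isnan(Q).any(1)]
        for lo,hi,nm in ((112,122,'knobtop'),(98,110,'knobside'),(50,84,'capside'),(88,96,'captop'),(37,44,'podtop'),(-6,4,'table')):
            q=Q[(Q[:,2]>lo)&(Q[:,2]<hi)]
            if len(q)<5: continue
            print(n,k,nm,len(q),'mean',q.mean(0).round(1),'mid',((q.min(0)+q.max(0))/2).round(1),end=' ')
            if nm in('capside','knobside'): print(circ(q[:,:2]),end='')
            if nm=='podtop': print(cv2.minAreaRect(q[:,:2].astype(np.float32)),end='')
            print()
c=np.load('side.npy',allow_pickle=True).item()
for u,v in ((230,180),(200,265),(247,211),(395,285),(330,215),(305,230)): print(u,v,pt(c,u,v).round(0))
# height map between pods, obstacles
P=np.concatenate([cloud(np.load(n+'.npy',allow_pickle=True).item()).reshape(-1,3) for n in('scene','side')])
P=P[~np.isnan(P).any(1)]
H=np.zeros((20,34),int)
for i in range(20):
    for j in range(34):
        x,y=300+25*i,-350+25*j
        m=(abs(P[:,0]-x)<12.5)&(abs(P[:,1]-y)<12.5)
        H[i,j]=P[m,2].max() if m.any() else -1
print('y',list(range(-350,500,25)))
for i in range(20): print(300+25*i,*['%3d'%h if h>8 else '  .' if h>-20 else '  ?' for h in H[i]])
```

```text
scene run knobtop 38 mean [550.2  98.5 116.4] mid [550.9 100.9 115.7] 
scene run knobside 31 mean [548.8  95.4 104.7] mid [550.3  96.6 104.2] (array([550.42548291,  98.92926729]), np.float64(7.869194671459195))
scene run capside 240 mean [542.   82.3  67. ] mid [548.1  91.2  67. ] (array([551.09780891, 100.43210139]), np.float64(26.52230183710911))
scene run captop 151 mean [547.7  93.2  93. ] mid [551.5  99.3  91.9] 
scene run podtop 246 mean [549.6 109.   40.7] mid [575.  205.4  40.4] ((574.1241455078125, 206.21249389648438), (297.9668273925781, 79.05348205566406), 77.53189849853516)
scene run table 1340 mean [609.4 190.9   1.8] mid [626.3 200.9   1.5] 
scene tap knobtop 93 mean [ 464.3 -232.3  116.5] mid [ 465.8 -231.   115.5] 
scene tap knobside 45 mean [ 461.2 -236.8  104.9] mid [ 463.8 -234.   104.1] (array([ 464.88591097, -231.84901119]), np.float64(8.682617833765566))
scene tap capside 567 mean [ 455.3 -246.2   67.2] mid [ 465.5 -235.6   67. ] (array([ 465.50323709, -230.42693635]), np.float64(30.6258665942446))
scene tap captop 493 mean [ 461.1 -237.    92.8] mid [ 464.9 -23
[... 4060 characters left out ...]

675   .   .   .   .   .   .   .   .   .   .   .  27  27  26  18   .   .   .  42  40   .  23  35  22   .   .   . 156 156 154 155 155 155 155
700   .   .   .   .   .   .   .   .   .   .   .   .  25   .   .   .   .   .  41  40   .   .  21   .   .   .   . 154 156 155 155 155 156 155
725   .   .   .   .   .  80  82  83  81  80  76  67   .   .   .   .   .   .   .   .   .   .   .   .   .   .   . 153 156 155 155 156 155 157
750   .   .   .   .   .  79  82  83  90 183 183  93  83  82  84  79   .   .  34  31  34  37  35  36  39  38   . 155 156 155 155 156 155 155
775   .   .   .   .   .  81  83 183 183 183 183 183 182  83  83  81   .   .  43  49  48  47  49  52  51  52  41 154 156 155 156 155 155 155
```

servo_tool(
  motion=[
    [[0, 0, -0.05], [0, 0, 0], 0.06],
    [[0, 0, -0.05], [0, 0, 0], 0.06],
    [[0, 0, -0.05], [0, 0, 0], 0.06],
    [[-0.037, -0.024, 0], [0, 0, 0], 0.06],
    [[-0.037, -0.024, 0], [0, 0, 0], 0.06],
    [[-0.037, -0.024, 0], [0, 0, 0], 0.06],
    [[-0.037, -0.024, 0], [0, 0, 0], 0.06],
    [[-0.037, -0.024, 0], [0, 0, 0], 0.06],
    [[-0.037, -0.024, 0], [0, 0, 0], 0.06],
    [[0, 0, 0], [0, 0, 0], 0.06],
  ],
  grip_force=40,
)

```text
t: 1.1
tool_pos: [414.6, 328.7, 381.2]
eef_rot: [0.23, 0.973, -0.0, 0.0]
force: [0.4, 1.6, -1.3]
opening: 0.698
grip_force: 0.0
```

servo_tool(
  motion=[
    [[-0.0373, -0.0238, 0], [0, 0, 0], 0.06],
    [[-0.0373, -0.0238, 0], [0, 0, 0], 0.06],
    [[-0.0373, -0.0238, 0], [0, 0, 0], 0.06],
    [[-0.0373, -0.0238, 0], [0, 0, 0], 0.06],
    [[-0.0373, -0.0238, 0], [0, 0, 0], 0.06],
    [[-0.0373, -0.0238, 0.03], [0, 0, 0], 0.06],
    [[0, 0, 0.05], [0, 0, 0], 0.06],
    [[0, 0, 0.05], [0, 0, 0], 0.06],
    [[0, 0, 0.04], [0, 0, 0], 0.06],
    [[0, 0, 0], [0, 0, 0], 0.06],
  ],
)

```text
t: 2.1
tool_pos: [546.1, 107.3, 208.6]
eef_rot: [0.228, 0.974, -0.001, -0.004]
force: [0.4, 1.1, 1.0]
opening: 0.702
grip_force: 0.0
```

Run:
```python
from h import *
from scipy.spatial.transform import Rotation as R
s=read_state(); r=R.from_quat(s['eef_rot'])
print(s['tool_pos'],s['eef_rot'],s['opening'],s['force'], r.inv().apply(np.array([551.3,101,96])-s['tool_pos']))
c=read_camera('wrist'); cv2.imwrite('pics/w1.png',c['img'])
```

```text
[546.05054151 107.30120158 208.64347833] [ 0.22836609  0.97356482 -0.001282   -0.00433905] 0.7017087687556577 [0.35434564 1.13763159 0.97059072] [ -8.38941668  -2.80537669 112.59468334]
```

View pics/w1.png

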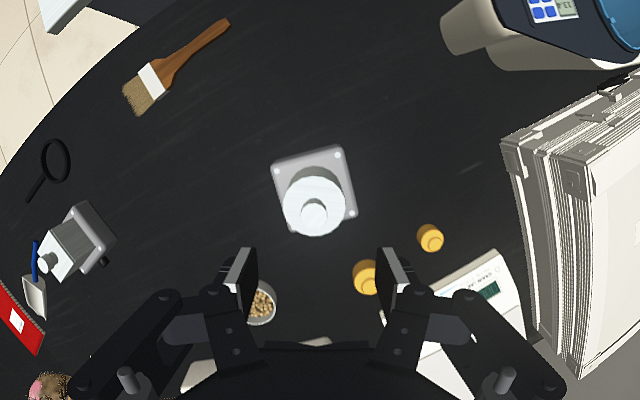

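The wrist view has the round cap's knob at (313,212), in line with the middle of the finger gap (x about 315).

servo_tool(
  motion=[
    [[-0.0075, -0.0033, 0], [-0.0045, -0.008, 0], 0.06],
    [[0, 0, 0.02], [0, 0, 0], 0.06],
    [[0, 0, 0.02], [0, 0, 0], 0.06],
    [[0, 0, 0.02], [0, 0, 0], 0.06],
    [[0, 0, 0], [0, 0, 0], 0.06],
  ],
)

```text
t: 2.65
tool_pos: [554.4, 100.7, 153.6]
eef_rot: [0.228, 0.974, 0.001, 0.005]
force: [0.2, -0.7, 0.2]
opening: 0.706
grip_force: 0.0
```

```bash
cat >> h.py <<'E'
from scipy.spatial.transform import Rotation as R
def togo(p):
    s=read_state(); r=R.from_quat(s['eef_rot']); d=R.from_quat([.2284,.97357,0,0])
    print('t',s['t'],'at',s['tool_pos'].round(1),'F',s['force'].round(1),'open',round(s['opening'],3),'gf',round(s['grip_force'],1),'shift',r.inv().apply(np.array(p)-s['tool_pos']).round(1),'turn',(r.inv()*d).as_rotvec().round(4))
E
python3 -c "
from h import *
togo([551.3,101,96])"
```

```text
t 2.65 at [554.4 100.7 153.6] F [ 0.2 -0.7  0.2] open 0.706 gf 0.0 shift [ 3.4 -1.4 57.6] turn [0.0048 0.0084 0.0001]
```

servo_tool(
  motion=[
    [[0.0028, -0.0013, 0.01], [0.0048, 0.0084, 0], 0.06],
    [[0, 0, 0.01], [0, 0, 0], 0.06],
    [[0, 0, 0.01], [0, 0, 0], 0.06],
    [[0, 0, 0.01], [0, 0, 0], 0.06],
    [[0, 0, 0.005], [0, 0, 0], 0.06],
    [[0, 0, 0], [0, 0, 0], 0.06],
    [[0, 0, 0], [0, 0, 0], 0.06],
  ],
)

```text
t: 3.35
tool_pos: [551.1, 101.0, 108.2]
eef_rot: [0.228, 0.974, -0.0, -0.0]
force: [-0.2, -0.1, 0.1]
opening: 0.697
grip_force: 0.0
```

```bash
python3 -c "
from h import *
togo([551.3,101,96])"
```

```text
t 3.35 at [551.1 101.  108.2] F [-0.2 -0.1  0.1] open 0.697 gf 0.0 shift [-0.2  0.1 12.2] turn [-0.0002 -0.0004  0.0001]
```

Descend 11 mm, then close.

servo_tool(
  motion=[
    [[0, 0, 0.006], [0, 0, 0], 0.06],
    [[0, 0, 0.005], [0, 0, 0], 0.06],
    [[0, 0, 0], [0, 0, 0], 0.03],
    [[0, 0, 0], [0, 0, 0], 0.01],
    [[0, 0, 0], [0, 0, 0], 0.01],
    [[0, 0, 0], [0, 0, 0], 0.01],
    [[0, 0, 0], [0, 0, 0], 0.01],
  ],
  grip_force=50,
)

```text
t: 4.05
tool_pos: [551.1, 101.0, 97.4]
eef_rot: [0.228, 0.974, 0.0, 0.0]
force: [-0.3, 0.0, 2.0]
opening: 0.231
grip_force: 48.9
```

```bash
python3 -c "
from h import *
togo([551.3,101,96])"
```

```text
t 4.05 at [551.1 101.   97.4] F [-0.3  0.   2. ] open 0.231 gf 48.9 shift [-0.2  0.1  1.4] turn [0.0001 0.     0.0001]
```

servo_tool(
  motion=[
    [[0, 0, -0.01], [0, 0, 0], 0.01],
    [[0, 0, -0.015], [0, 0, 0], 0.01],
    [[0, 0, -0.015], [0, 0, 0], 0.01],
    [[0, 0, -0.015], [0, 0, 0], 0.01],
    [[0, 0, -0.01], [0, 0, 0], 0.01],
    [[0, 0, -0.005], [0, 0, 0], 0.01],
    [[0, 0, 0], [0, 0, 0], 0.01],
    [[0, 0, 0], [0, 0, 0], 0.01],
    [[0, 0, 0], [0, 0, 0], 0.01],
  ],
)

```text
t: 4.95
tool_pos: [550.7, 101.0, 166.6]
eef_rot: [0.228, 0.974, -0.0, -0.001]
force: [0.5, 0.6, -1.6]
opening: 0.23
grip_force: 49.0
```

Run:
```python
from h import *
togo([509,-62,167])
for n in ('side','scene'):
    c=read_camera(n); P=cloud(c)
    m=(abs(P[...,0]-551)<45)&(abs(P[...,1]-101)<45)&(P[...,2]>60)&(P[...,2]<190)
    h=np.histogram(P[m][:,2],bins=np.arange(60,195,5)); print(n,dict(zip(h[1][:-1].tolist(),h[0].tolist())))
    if n=='side': cv2.imwrite('pics/s2.png',cv2.resize(c['img'][150:310,180:380],None,fx=3,fy=3))
```

```text
t 4.95 at [550.7 101.  166.6] F [ 0.5  0.6 -1.6] open 0.23 gf 49.0 shift [ -35.1 -164.5   -0.3] turn [-0.0008 -0.0014  0.    ]
side {60: 17, 65: 0, 70: 3, 75: 43, 80: 122, 85: 2, 90: 0, 95: 0, 100: 0, 105: 9, 110: 84, 115: 76, 120: 71, 125: 79, 130: 81, 135: 80, 140: 79, 145: 86, 150: 84, 155: 196, 160: 292, 165: 25, 170: 52, 175: 70, 180: 114, 185: 90}
scene {60: 11, 65: 10, 70: 2, 75: 20, 80: 30, 85: 41, 90: 0, 95: 0, 100: 0, 105: 0, 110: 28, 115: 36, 120: 38, 125: 38, 130: 43, 135: 33, 140: 43, 145: 41, 150: 40, 155: 37, 160: 127, 165: 6, 170: 8, 175: 16, 180: 18, 185: 19}
```

View pics/s2.png

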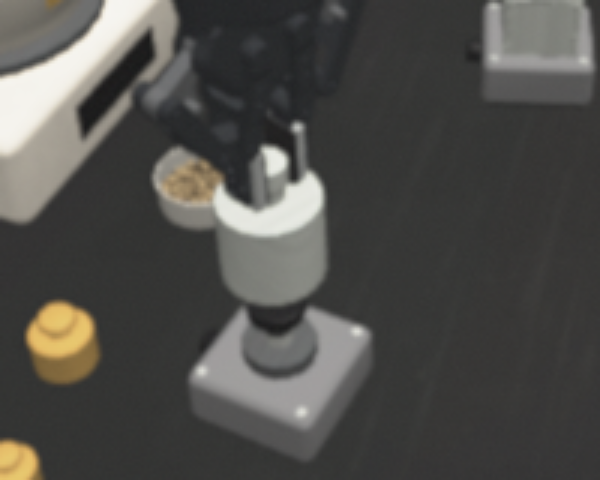

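The cap is lifted upright in the fingers, crop (272,235), clear above the plunger head at (277,310). Next I carry it to the bare spot half-way.

servo_tool(
  motion=[
    [[-0.003, -0.014, 0], [0, 0, 0], 0.01],
    [[-0.007, -0.033, 0], [0, 0, 0], 0.01],
    [[-0.007, -0.033, 0], [0, 0, 0], 0.01],
    [[-0.007, -0.033, 0], [0, 0, 0], 0.01],
    [[-0.007, -0.033, 0], [0, 0, 0], 0.01],
    [[-0.004, -0.0185, 0], [0, 0, 0], 0.01],
    [[0, 0, 0.01], [0, 0, 0], 0.01],
    [[0, 0, 0.02], [0, 0, 0], 0.01],
    [[0, 0, 0.02], [0, 0, 0], 0.01],
    [[0, 0, 0.01], [0, 0, 0], 0.01],
  ],
)

```text
t: 6.05
tool_pos: [508.4, -61.6, 105.5]
eef_rot: [0.228, 0.974, -0.0, -0.001]
force: [0.3, -0.5, -0.4]
opening: 0.233
grip_force: 49.1
```

servo_tool(
  motion=[
    [[0, 0, 0.015], [0, 0, 0], 0.01],
    [[0, 0, 0.015], [0, 0, 0], 0.01],
    [[0, 0, 0.005], [0, 0, 0], 0.01],
    [[0, 0, 0], [0, 0, 0], 0.01],
    [[0, 0, 0], [0, 0, 0], 0.01],
    [[0, 0, 0], [0, 0, 0], 0.01],
  ],
)

```text
t: 6.65
tool_pos: [509.5, -61.9, 72.9]
eef_rot: [0.228, 0.974, -0.0, 0.0]
force: [0.9, -0.6, -1.4]
opening: 0.23
grip_force: 49.1
```

```bash
python3 -c "
from h import *
togo([509,-62,58])
P=cloud(read_camera('scene'));m=(abs(P[...,0]-509)<35)&(abs(P[...,1]+62)<35)&(P[...,2]>6)&(P[...,2]<70)
q=P[m];h=np.histogram(q[:,2],bins=np.arange(5,72,3)); print(h[0],h[1][:-1])"
```

```text
t 6.65 at [509.5 -61.9  72.9] F [ 0.9 -0.6 -1.4] open 0.23 gf 49.1 shift [ 0.4 -0.3 14.9] turn [-0.      0.0006  0.0002]
[  0   0   0   0  14  33  23  25  28  25  29  21  28  25  33  20  29  30
  26  26  53 128] [ 5  8 11 14 17 20 23 26 29 32 35 38 41 44 47 50 53 56 59 62 65 68]
```

servo_tool(
  motion=[
    [[0, 0, 0.007], [0, 0, 0], 0.01],
    [[0, 0, 0.005], [0, 0, 0], 0.01],
    [[0, 0, 0.002], [0, 0, 0], 0.01],
    [[0, 0, 0.001], [0, 0, 0], 0.01],
    [[0, 0, 0], [0, 0, 0], 0.01],
    [[0, 0, 0], [0, 0, 0], 0.01],
  ],
)

```text
t: 7.3
tool_pos: [509.2, -61.8, 57.4]
eef_rot: [0.228, 0.974, -0.0, -0.0]
force: [-0.5, 1.0, 3.8]
opening: 0.235
grip_force: 49.6
```

servo_tool(
  motion=[
    [[0, 0, 0], [0, 0, 0], 0.03],
    [[0, 0, 0], [0, 0, 0], 0.045],
    [[0, 0, 0], [0, 0, 0], 0.06],
    [[0, 0, 0], [0, 0, 0], 0.06],
    [[0, 0, -0.01], [0, 0, 0], 0.06],
    [[0, 0, -0.02], [0, 0, 0], 0.06],
    [[0, 0, -0.02], [0, 0, 0], 0.06],
    [[0, 0, -0.02], [0, 0, 0], 0.06],
    [[0, 0, -0.02], [0, 0, 0], 0.06],
    [[0, 0, 0], [0, 0, 0], 0.06],
  ],
)

```text
t: 8.3
tool_pos: [510.2, -62.1, 150.1]
eef_rot: [0.228, 0.974, -0.0, 0.002]
force: [-0.8, 0.3, -0.9]
opening: 0.702
grip_force: 0.0
```

Run:
```python
from h import *
for n in ('side','scene'):
    c=read_camera(n); P=cloud(c)
    m=(abs(P[...,0]-509)<40)&(abs(P[...,1]+62)<40)&(P[...,2]>6)&(P[...,2]<85)
    q=P[m]; print(n,'max z',q[:,2].max(),'top',q[(q[:,2]>71)].mean(0),'body top',q[abs(q[:,2]-52)<4].mean(0))
    m=(abs(P[...,0]-551)<45)&(abs(P[...,1]-101)<45)&(P[...,2]>78)&(P[...,2]<92)
    q=P[m]; print('plunger top',q.mean(0),np.median(q,0),(q.min(0)+q.max(0))/2,len(q))
    cv2.imwrite(f'pics/{n}3.png',c['img'])
togo([551.3,101,100])
```

```text
side max z 77.33344853412927 top [509.41662207 -59.96853668  74.44095612] body top [508.15641457 -55.34562864  51.01314305]
plunger top [551.3112058  103.27089422  82.8409096 ] [551.1440747  103.73551129  83.02341187] [552.00733202 101.93876     82.00776555] 271
scene max z 78.61341633738675 top [508.54160155 -63.65184892  76.25625734] body top [505.85051241 -68.45864213  52.95978823]
plunger top [549.45562966  97.17192751  84.26806774] [549.06419003  96.24842661  85.1826587 ] [551.41857954 100.49703593  82.78920555] 81
t 8.4 at [509.2 -61.9 147.7] F [-0.3  0.3  0.1] open 0.702 gf 0.0 shift [ 34.7 164.6  47.7] turn [0.     0.0006 0.    ]
```

View pics/side3.png

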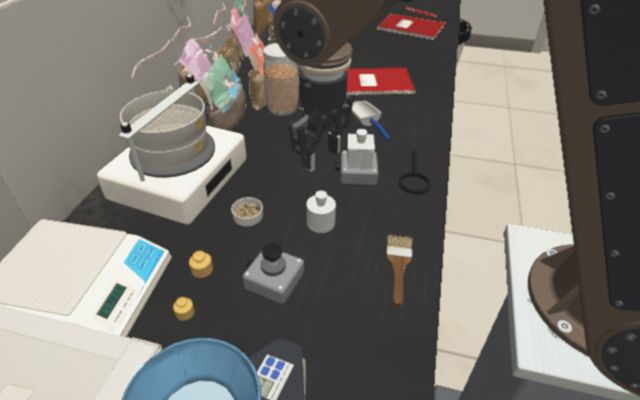

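The cap stands upright at (320,213) in the side view, and the plunger head is exposed at (272,252).

servo_tool(
  motion=[
    [[0.003, 0.014, 0], [0, 0, 0], 0.03],
    [[0.007, 0.033, 0], [0, 0, 0], 0],
    [[0.007, 0.033, 0], [0, 0, 0], 0],
    [[0.007, 0.033, 0], [0, 0, 0], 0],
    [[0.007, 0.033, 0], [0, 0, 0], 0],
    [[0.0037, 0.0186, 0], [0, 0, 0], 0],
    [[0, 0, 0.02], [0, 0, 0], 0],
    [[0, 0, 0.02], [0, 0, 0], 0],
    [[0, 0, 0], [0, 0, 0], 0],
    [[0, 0, 0], [0, 0, 0], 0],
  ],
  grip_force=30,
)

```text
t: 9.4
tool_pos: [551.0, 101.4, 106.8]
eef_rot: [0.228, 0.974, -0.0, -0.001]
force: [-0.7, 0.5, 0.5]
opening: -0.002
grip_force: 0.0
```

servo_tool(
  motion=[
    [[0, 0, 0], [0, 0, 0], 0],
    [[0, 0, 0], [0, 0, 0], 0],
  ],
)

```text
t: 9.6
tool_pos: [551.6, 101.0, 108.0]
eef_rot: [0.228, 0.974, 0.0, 0.0]
force: [-1.1, 0.4, -0.1]
opening: 0.002
grip_force: 0.0
```

Run:
```python
from h import *
togo([551.3,101,84])
```

```text
t 9.6 at [551.6 101.  108. ] F [-1.1  0.4 -0.1] open 0.002 gf 0.0 shift [ 0.3 -0.1 24. ] turn [ 0.0004  0.0006 -0.0002]
```

servo_tool(
  motion=[
    [[0, 0, 0.008], [0, 0, 0], 0],
    [[0, 0, 0.007], [0, 0, 0], 0],
    [[0, 0, 0.004], [0, 0, 0], 0],
    [[0, 0, 0.002], [0, 0, 0], 0],
    [[0, 0, 0], [0, 0, 0], 0],
    [[0, 0, 0], [0, 0, 0], 0],
  ],
)

```text
t: 10.2
tool_pos: [551.4, 100.9, 86.2]
eef_rot: [0.228, 0.974, -0.0, -0.0]
force: [-0.0, -0.5, -0.0]
opening: -0.002
grip_force: 0.0
```

servo_tool(
  motion=[
    [[0, 0, 0.001], [0, 0, 0], 0],
    [[0, 0, 0.001], [0, 0, 0], 0],
    [[0, 0, 0.001], [0, 0, 0], 0],
    [[0, 0, 0.001], [0, 0, 0], 0],
    [[0, 0, 0.001], [0, 0, 0], 0],
    [[0, 0, 0], [0, 0, 0], 0],
    [[0, 0, 0], [0, 0, 0], 0],
  ],
)

```text
t: 10.9
tool_pos: [551.4, 100.9, 81.3]
eef_rot: [0.228, 0.974, -0.0, -0.0]
force: [0.7, 1.3, 2.6]
opening: -0.001
grip_force: 1.3
```

servo_tool(
  motion=[
    [[0, 0, 0.001], [0, 0, 0], 0],
    [[0, 0, 0.001], [0, 0, 0], 0],
    [[0, 0, 0.001], [0, 0, 0], 0],
    [[0, 0, 0.001], [0, 0, 0], 0],
    [[0, 0, 0.001], [0, 0, 0], 0],
    [[0, 0, 0.001], [0, 0, 0], 0],
    [[0, 0, 0.001], [0, 0, 0], 0],
    [[0, 0, 0], [0, 0, 0], 0],
    [[0, 0, 0], [0, 0, 0], 0],
    [[0, 0, 0], [0, 0, 0], 0],
  ],
)

```text
t: 11.9
tool_pos: [551.4, 101.0, 74.3]
eef_rot: [0.228, 0.974, -0.0, -0.0]
force: [-0.1, -0.6, 4.4]
opening: 0.002
grip_force: 2.7
```

Run:
```python
from h import *
togo([551.3,101,74])
for n in ('side','scene'):
    c=read_camera(n); P=cloud(c)
    m=(abs(P[...,0]-551)<20)&(abs(P[...,1]-101)<20)&(P[...,2]>58)&(P[...,2]<90)
    h=np.histogram(P[m][:,2],bins=np.arange(58,91,2)); print(n,h[0],h[1][:-1])
    if n=='side': cv2.imwrite('pics/s4.png',cv2.resize(c['img'][170:310,220:380],None,fx=4,fy=4,interpolation=cv2.INTER_CUBIC))
    m=(abs(P[...,0]-509)<40)&(abs(P[...,1]+62)<40)&(P[...,2]>71)&(P[...,2]<85); print(P[m].mean(0))
togo([551.3,101,74])
```

```text
t 11.9 at [551.4 101.   74.3] F [-0.1 -0.6  4.4] open 0.002 gf 2.7 shift [ 0.1 -0.   0.3] turn [-0.0001 -0.0002  0.0001]
side [ 0  0  2  7 21 10 28 74 29  5  7  6 16 15 11 14] [58 60 62 64 66 68 70 72 74 76 78 80 82 84 86 88]
[509.4584714  -60.20604344  74.59134645]
scene [ 2  4  0  1  4  8  8  9 22 14  6  3  5  5  6  5] [58 60 62 64 66 68 70 72 74 76 78 80 82 84 86 88]
[508.17404955 -64.01326087  76.38566307]
t 12.0 at [551.4 101.   74.3] F [-0.6 -0.7  6.3] open 0.003 gf 2.7 shift [ 0.1 -0.   0.3] turn [-0.0001 -0.0002  0.    ]
```

View pics/s4.png

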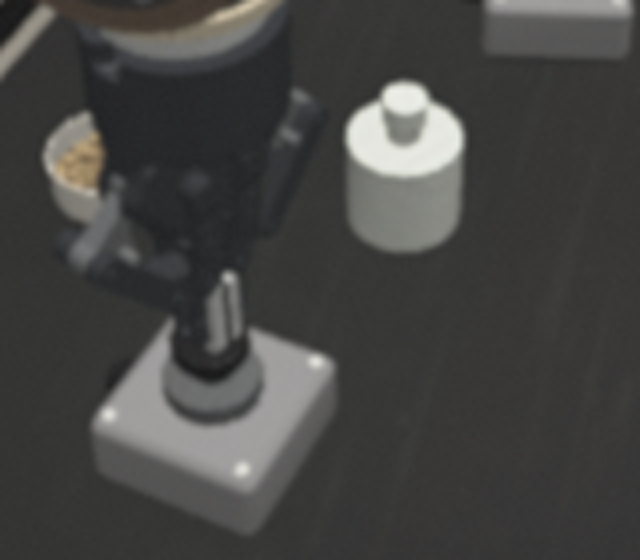

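The shut fingers press the plunger head at crop (212,345). It sits at about z = 74 mm with about 6 N, so half-way. The cap stands free at (405,165).

```bash
python3 -c "
from cell import *
print(sign_off())"
```

```text
the job is handed in; nothing more can be done
None
```

The job is handed in: the round cap stands upright on the bare worktop, the shut fingers hold the plunger about 10 mm down (TCP at 74.3 mm, roughly 4–6 N), and the arm never went near the square-cap pod; no verdict came back.

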